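# Hang the wide drying rack on both hooks

### The arm

A 6-joint arm with a two-finger parallel gripper is mounted at the origin on the work surface; the furniture and walls round the work are solid. World frame = base frame: x ahead of the robot, y to its left, z up, the work surface at z = 0. Lengths are in m, angles in rad, forces in N, time in s.
With the tool pointing down it reaches from about 0.4 to 0.825 m from the base axis. Payload 7 kg.
Tool frame: the origin (TCP) lies between the finger pads; the fingertips stand 14 mm ahead of it and the grasp point (between the pads) lies 5 mm behind it; z points along the fingers, y is the line along which they close (so a half turn about z gives the same grasp; the last joint's range is limited). The gripper opens to 88 mm and grips with 3 to 60 N. Pads are 19 mm wide; open, the fingers measure 130 mm over their backs; the gripper's body (78 mm by 193 mm) begins 47 mm behind the grasp point.
Start: joints at [1.622, 0.359, 0.012, 0, -1.224, -0.288], TCP at [0.158, 0.656, 0.241] pointing down, gripper open.
Joint ranges: [-3.07, 3.07], [-1.43, 2.12], [-1.02, 1.25], [-3.03, 1.67], [-3.05, -0], [-3.03, 3.03]. Speed limits (rad/s): [2.39, 2.39, 3.01, 3.14, 3.14, 3.14].

### API

Orientations are given as a rotation vector (axis times angle).
In Python, from station import monitor, cams, ctrl, finder gives the robot as it stands.
- The arm moves only by the tool step_arm, never from a script. Its argument "increments" is a list of rows, each an object with "rot": the turn, a rotation vector about the tool's x, y, z each as a share of 90 degrees, from -1 to 1, a list of three; "travel": the shift along the tool's x, y, z each as a share of 0.3 m, from -1 to 1, a list of three; "jaw": the finger opening in mm, from 0 to 87.6. A call has 1 to 20 rows; each row is the pose to reach, as a shift and turn from the pose commanded when the call began, along the tool's axes at that moment; what a row does not reach only later rows make up. A row lasts 1/10 s, in which the tool goes at most 50 mm and 8.59 degrees, less where a joint would pass 70% of its speed; a pose out of reach is approached as far as the arm can. A call with a number of a shift or a turn outside -1 to 1 is refused whole. A call with a gripper value outside its range is refused whole. The fingers move at their own pace and stop on an object; "force" is the grip in N (left out, the last holds). Time passes only in rows, so rows that repeat a pose let the fingers close. It gives the time, the measured TCP pose, the force, the opening and the grip force at its end, in the units of the state.
- monitor.observe(): the state, without advancing time (a new reading comes with each control period).
- cams.camera(name): name is "side" or "top"; returns a dict with "image" (384x512x3 uint8, red, green, blue), "vfov" (degrees; the focal length in pixels is half the picture's height over the tangent of half this angle, whatever the lens; pixels are square), "cx", "cy" (the principal point, pixels), "dist" ([k1, k2, p1, p2, k3] as OpenCV has them; the pictures are not rectified), "R" (3x3) and "t" (3): a world point X has camera coordinates R X + t. Camera axes: x right, y down, z forward; pixel columns grow to the right and rows downward; lengths in m; the calibration is good to about 2 mm. A picture is of the moment at which its call begins. There is no depth.
- ctrl.close_job(): hands the job in; it is judged then, once.
Trained networks look in the newest picture that a camera, given by its name, has taken for a name from the list of things; names that differ only in an ending like _2 or _b are one class to them, and where a whole thing is asked for, a point or a joint stands for the part that bears it (a point fixed in the world has none). Each returns a list of dicts, best first, with "conf" (0 to 1); they miss things now and then, are a little off and sometimes report something else, mostly with a low value. They report only what shows in the picture. A call takes as long as a camera call.
- finder.look_for(camera, target): "point" ([x, y, z] in m, in world coordinates, good to about 4 mm: the middle of the surface that is visible of it).
- finder.cut_out(camera, target): "pixels" (384x512 bool, what is visible of it).
The state is a dict: "clock": time; "joint_positions": joint angles; "qvel": joint speeds; "tau": joint torques, N m; "tool_pos": TCP position; "tcp_rot": TCP orientation; "contact_force": force on the tool from outside, world axes, zero at the start; "moment": the same for the moment, N m; "finger_gap": finger opening in m; "grasp_force": force on a finger pad.
Only numpy, scipy, OpenCV 4.12 (cv2) and the standard library are available. Lean on these libraries where they do the work, as an engineer would, in place of code of your own. Each camera call takes 0.05 s, during which the arm holds its last target. There are 200 camera calls.

### The job

Two ladder-shaped wooden drying racks stand on the bench. Hang the wider, taller one on the two-hook stand, upright, with its top rail lying down in both hooks at once; make sure it sits in both before you let go, and leave it hanging still. Leave the narrow rack standing where it is.

Things in the scene. Friction and masses are not known exactly. Their poses are not given: they have to be found in the camera images.
- wide_rack: Rack to hang: loose wooden frame, 0.3 kg, 300 wide (y), 170 high (z), symmetric, standing upright at robot's left or right. Top rail 16x16 mm, underside 154 above origin: hold its middle from above, across x. End uprights 16 mm wide, inner faces y=+-134; feet 60 (x) by 18 mm. Rungs 10 mm thick at z 25 and 50; clear opening z 55 to 154 under the rail. Origin: centre of underside; z up.
- narrow_rack: Bystander: a loose rack of the same kind, 170 mm wide (y), 110 mm high (z), feet 60 mm along x; too narrow to reach both hooks. It stands on the other side from the wide rack. Origin: centre of its underside.
- hook_left (a point): Left hook's seat, 235 mm over the bench: top of its trough, where the rail's underside shall lie. x points away from the robot to the stand, y along the hook line to the left, z up. Fixed hook, 10 mm steel bar along x: trough 34 mm long, then an upturned end, its tip 33 mm nearer the robot (-x) and 28 mm above the seat; on the stand side it rises 18 mm.
- hook_right (a point): Right hook's seat: same shape, axes and height, 200 mm along -y from the left one. Behind each hook stands a wooden post 28 mm wide, front face 74 mm behind the seat (+x), top 40 mm above it; between the posts it is open from 120 mm below the seats up, and nothing stands above.

How it is judged:
By the outcome, as a careful person would: the job done as asked, in the order asked, and still so for the second after the job is handed in, with the robot touching nothing.
It also fails if it takes over 48 s, if anything falls off the work surface, if the arm or the gripper's body presses on something with over 40 N, if the wrist force passes 120 N, or if a joint passes its speed limit or range.

## Working session

There is one attempt and no reset: what is moved stays moved. The work goes in short steps, Python scripts to look and compute and a tool call to move; the robot and the scene stay as the last step left them, time stands still between calls to the robot, and variables do not carry over. Pictures are saved under pics/ and viewed, at most 10 in all, crops included, and the job is handed in when it is done.

Besides the shell and the picture viewer there is one more tool, called after "Call:" as name(argument=value, ...), one argument or row to a line, values as JSON. step_arm: Moves the arm, as the interface text tells. Its arguments: {"type":"object","properties":{"increments":{"type":"array","items":{"type":"object","properties":{"rot":{"type":"array","items":{"type":"number"}},"travel":{"type":"array","items":{"type":"number"}},"jaw":{"type":"number"}}}},"force":{"type":"number"}},"required":["increments"]}

```bash
mkdir -p pics; python3 - <<'E'
from station import monitor,cams,finder
import cv2,numpy as np
s=monitor.observe();print(s)
ims=[]
for n in("side","top"):
    c=cams.camera(n);cv2.imwrite(f'pics/{n}0.png',c["image"][:,:,::-1]);print(n,c["vfov"],c["cx"],c["cy"],c["dist"],np.round(c["R"],3).tolist(),np.round(c["t"],3))
    for t in("wide_rack","narrow_rack","hook_left","hook_right"):
        for d in finder.look_for(n,t)[:2]:print(t,np.round(d["point"],3),round(d["conf"],2))
    ims.append(c["image"][:,:,::-1])
E
```

```text
{'clock': 0.0, 'joint_positions': array([ 1.62211057e+00,  3.59366411e-01,  1.10464190e-02, -3.13898265e-04,
       -1.22411260e+00, -2.88089627e-01]), 'qvel': array([-0.00071254,  0.00094373, -0.00063184,  0.00113917, -0.0004759 ,
        0.00110585]), 'tau': array([ 1.17076328e-03, -5.82722104e+01,  2.93057531e+01,  6.99724495e+00,
        7.05740356e-03, -1.55809826e-04]), 'tool_pos': array([0.15826907, 0.65569581, 0.23963704]), 'tcp_rot': array([ 3.11793183e+00, -3.71027990e-01, -2.28413829e-05]), 'contact_force': array([-0.20867195,  0.6781525 , -0.94873215]), 'moment': array([ 0.01219678,  0.00131174, -0.01758618]), 'grasp_force': 0.0, 'finger_gap': 0.08746872946165946}
side 52.219972670077844 262.4854475948632 189.39774923132669 [-0.0298951  0.         0.         0.         0.       ] [[0.943, -0.332, -0.012], [-0.22, -0.595, -0.773], [0.249, 0.732, -0.635]] [-0.495  0.234  1.175]
wide_rack [0.421 0.158 0.089] 0.55
narrow_rack [ 0.426 -0.282  0.055] 0.74
hook_left [0.69  0.038 0.077] 0.7
hook_right [0.688 0.039 0.081] 0.64
top 46.42233518906002 249.58672155736184 193.92133797460014 [-0.04531279  0.          0.          0.          0.        ] [[-0.019, -1.0, 0.007], [-0.991, 0.017, -0.132], [0.132, -0.009, -0.991]] [-0.011  0.562  1.498]
wide_rack [0.425 0.21  0.174] 0.59
wide_rack [ 0.427 -0.25   0.109] 0.57
narrow_rack [ 0.425 -0.25   0.109] 0.57
hook_left [0.677 0.076 0.022] 0.72
hook_right [0.682 0.071 0.026] 0.62
```

View pics/side0.png

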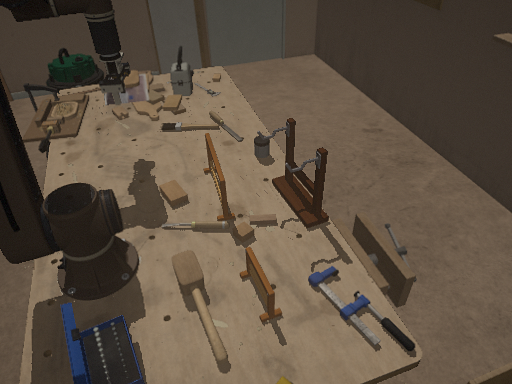

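View pics/top0.png

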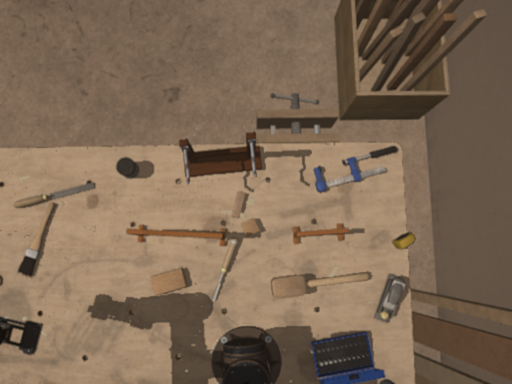

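The side view shows the wide rack at (215,175), the narrow rack at (262,285) and the stand at (305,170). In the top view, the wide rail spans about cols 127–228 at row 234, and the hooks are at (185,160) and (252,155). I'll zoom in for exact pixels.

```bash
python3 - <<'E'
import cv2
t=cv2.imread('pics/top0.png');s=cv2.imread('pics/side0.png')
cv2.imwrite('pics/tc.png',cv2.resize(t[125:250,115:275],None,fx=4.8,fy=4.8,interpolation=cv2.INTER_CUBIC))
cv2.imwrite('pics/sc.png',cv2.resize(s[110:235,190:340],None,fx=4.8,fy=4.8,interpolation=cv2.INTER_CUBIC))
E
```

```text
(no output)
```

View pics/tc.png

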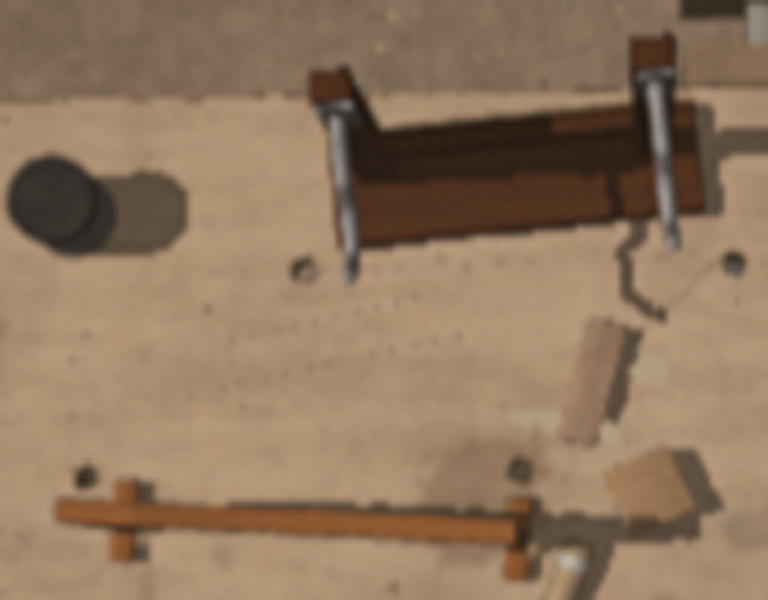

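View pics/sc.png

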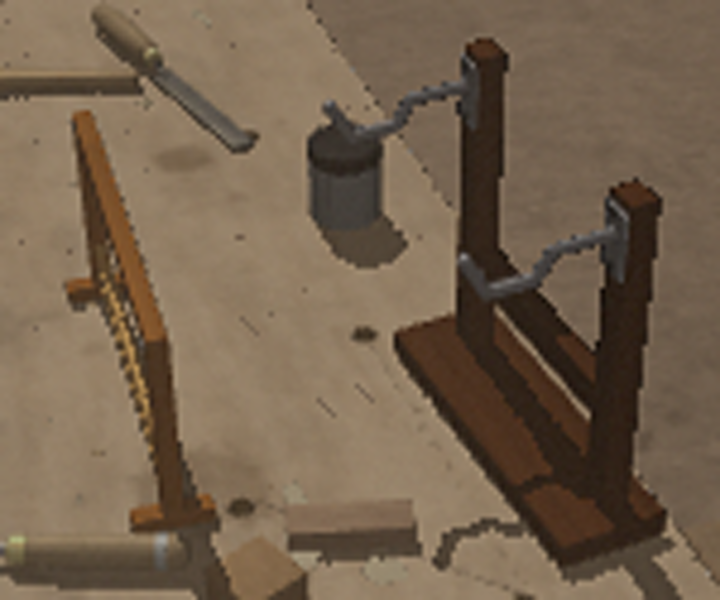

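The crops show the hook tips at top-crop (349,280) and (673,245), and at side-crop (328,106) and (464,258). The rail top runs from (57,510) to (516,531) in the top crop. I'll fit both poses by least squares.

```bash
cat > h.py <<'E'
import numpy as np,cv2
from scipy.optimize import least_squares
def proj(c,P):
    R=np.array(c["R"]);f=192/np.tan(np.radians(c["vfov"]/2))
    K=np.array([[f,0,c["cx"]],[0,f,c["cy"]],[0,0,1.]])
    return cv2.projectPoints(np.array(P,float).reshape(-1,1,3),cv2.Rodrigues(R)[0],np.array(c["t"],float),K,np.array(c["dist"],float))[0].reshape(-1,2)
def world(p,P):
    c,s=np.cos(p[2]),np.sin(p[2]);P=np.array(P,float)
    return np.c_[p[0]+c*P[:,0]-s*P[:,1],p[1]+s*P[:,0]+c*P[:,1],P[:,2]]
def fit(cs,obs,p0):
    # obs: (cam, local pt, pixel)
    def r(p):return np.concatenate([(proj(cs[k],world(p,[l]))[0]-np.array(q)) for k,l,q in obs])
    s=least_squares(r,p0,loss='soft_l1');return s.x,r(s.x).reshape(-1,2)
E
python3 - <<'E'
from h import *
from station import cams
cs={n:cams.camera(n) for n in("side","top")}
T=lambda u,v:((u+.5)/4.8-.5+115,(v+.5)/4.8-.5+125)
S=lambda u,v:((u+.5)/4.8-.5+190,(v+.5)/4.8-.5+110)
o=[]
for a,b,c in [((-.008,.15,.17),T(57,520),0),((.008,.15,.17),T(57,499),0),((-.008,-.15,.17),T(517,543),0),((.008,-.15,.17),T(517,518),0)]:o.append(("top",a,b))
for a,b in [((-.008,.15,.17),S(72,114)),((.008,.15,.17),S(92,111)),((-.008,-.15,.17),S(147,341)),((.008,-.15,.17),S(166,336))]:o.append(("side",a,b))
p,r=fit(cs,o,[.43,.2,0]);print("rack",p,np.degrees(p[2]));print(r.round(1).tolist())
o=[]
for sy,t,s in[(.1,T(350,278),S(330,107)),(-.1,T(672,243),S(465,260))]:
    o+=[("top",(-.031,sy,.261),t),("side",(-.031,sy,.261),s)]
for sy,a,b in [(.1,S(358,134),S(386,129)),(-.1,S(488,291),S(533,284))]:
    o+=[("side",(-.017,sy,.230),a),("side",(.017,sy,.230),b)]
o+=[("top",(.074,.114,.275),T(315,106)),("top",(.074,-.114,.275),T(675,72))]
o+=[("side",(.074,.086,.275),S(498,70)),("side",(.074,-.114,.275),S(648,213))]
p,r=fit(cs,o,[.69,.07,0]);print("stand",p,np.degrees(p[2]));print(r.round(1).tolist())
print("seats",world(p,[(0,.1,.235),(0,-.1,.235)]))
E
```

```text
rack [ 0.42681775  0.2150155  -0.06356732] -3.642139068476229
[[-0.5, 0.2], [-0.1, -0.6], [0.2, -0.1], [0.5, -0.0], [-0.3, -0.6], [-0.2, -0.6], [-0.5, 0.4], [0.6, 0.5]]
stand [0.61064142 0.06386186 0.0845583 ] 4.844833543886476
[[0.4, -0.8], [0.2, -0.7], [1.1, -0.3], [0.0, 0.1], [-1.6, 0.9], [1.9, -0.4], [-0.8, 1.0], [0.0, -0.5], [-0.7, -0.3], [1.5, -0.9], [-3.9, -1.8], [-3.7, -0.5]]
seats [[ 0.60219567  0.16350457  0.235     ]
 [ 0.61908718 -0.03578085  0.235     ]]
```

```bash
cat >> h.py <<'E'
from scipy.spatial.transform import Rotation as Ro
def inc(x,y,z,yaw):
    "increments from measured pose to tool-down pose with tool-x heading yaw"
    from station import monitor
    s=monitor.observe();R=Ro.from_rotvec(s["tcp_rot"])
    G=Ro.from_euler('z',yaw)*Ro.from_rotvec([np.pi,0,0])
    d=R.inv().apply(np.array([x,y,z])-s["tool_pos"])
    print("t",round(s["clock"],2),"pos",s["tool_pos"].round(4),"travel",(d/.3).round(4),"rot",((R.inv()*G).as_rotvec()/(np.pi/2)).round(4),"F",s["contact_force"].round(2),"gap",round(s["finger_gap"],4))
E
python3 - <<'E'
from h import *
inc(.3,.43,.25,-1.634+.6); inc(.4268,.215,.25,-1.634)
from station import cams
cs={n:cams.camera(n) for n in("side","top")}
T=lambda u,v:((u+.5)/4.8-.5+115,(v+.5)/4.8-.5+125)
S=lambda u,v:((u+.5)/4.8-.5+190,(v+.5)/4.8-.5+110)
o=[]
for sy,t,s in[(.1,T(350,278),S(330,107)),(-.1,T(672,243),S(465,260))]:
    o+=[("top",(-.031,sy,.261),t),("side",(-.031,sy,.261),s)]
for sy,a,b in [(.1,S(358,134),S(386,129)),(-.1,S(488,291),S(533,284))]:
    o+=[("side",(-.017,sy,.230),a),("side",(.017,sy,.230),b)]
for oo in (o[:4],o):
    p,r=fit(cs,oo,[.69,.07,0]);print("stand",p);print(r.round(1).tolist())
E
```

```text
t 0.6 pos [0.1584 0.6561 0.2406] travel [ 0.6358  0.6219 -0.0315] rot [ 0.     -0.      0.5075] F [ 0.34 -0.21  0.8 ] gap 0.0881
t 0.6 pos [0.1584 0.6561 0.2406] travel [ 1.2148  1.2194 -0.0314] rot [ 0.     -0.      0.8895] F [ 0.34 -0.21  0.8 ] gap 0.0881
stand [0.60966483 0.06527413 0.09129799]
[[0.0, -0.2], [-0.4, -0.7], [0.6, -0.2], [-0.2, -0.2]]
stand [0.61026021 0.06520191 0.09372225]
[[0.1, -0.3], [-0.3, -0.7], [0.7, -0.5], [0.1, -0.2], [-2.1, 0.8], [1.3, -0.5], [-0.8, 0.7], [-0.0, -0.8]]
```

Call:
step_arm(
  increments=[
    {"travel": [0.636, 0.622, -0.0315], "rot": [0, 0, 0.5], "jaw": 87},
    {"travel": [0.636, 0.622, -0.0315], "rot": [0, 0, 0.5], "jaw": 87},
    {"travel": [0.636, 0.622, -0.0315], "rot": [0, 0, 0.5], "jaw": 87},
    {"travel": [0.636, 0.622, -0.0315], "rot": [0, 0, 0.5], "jaw": 87},
    {"travel": [0.636, 0.622, -0.0315], "rot": [0, 0, 0.5], "jaw": 87},
    {"travel": [0.636, 0.622, -0.0315], "rot": [0, 0, 0.5], "jaw": 87},
    {"travel": [0.636, 0.622, -0.0315], "rot": [0, 0, 0.5], "jaw": 87},
    {"travel": [0.636, 0.622, -0.0315], "rot": [0, 0, 0.5], "jaw": 87},
  ],
)

```text
clock: 1.5
tool_pos: [0.3002, 0.4303, 0.2504]
tcp_rot: [-2.74, 1.536, 0.0]
contact_force: [-0.5, 0.6, -0.2]
finger_gap: 0.0869
grasp_force: 0.0
```

```bash
python3 -c "
from h import *
inc(.4268,.215,.25,-1.634)"
```

```text
t 1.5 pos [0.3002 0.4303 0.2504] travel [8.323e-01 1.470e-02 7.000e-04] rot [-3.000e-04  6.000e-04  3.898e-01] F [-0.51  0.56 -0.17] gap 0.0869
```

Call:
step_arm(
  increments=[
    {"travel": [0.832, 0.0147, 0], "rot": [0, 0, 0.39], "jaw": 87},
    {"travel": [0.832, 0.0147, 0], "rot": [0, 0, 0.39], "jaw": 87},
    {"travel": [0.832, 0.0147, 0], "rot": [0, 0, 0.39], "jaw": 87},
    {"travel": [0.832, 0.0147, 0], "rot": [0, 0, 0.39], "jaw": 87},
    {"travel": [0.832, 0.0147, 0], "rot": [0, 0, 0.39], "jaw": 87},
    {"travel": [0.832, 0.0147, 0], "rot": [0, 0, 0.39], "jaw": 87},
    {"travel": [0.832, 0.0147, 0], "rot": [0, 0, 0.39], "jaw": 87},
    {"travel": [0.832, 0.0147, 0], "rot": [0, 0, 0.39], "jaw": 87},
  ],
)

```text
clock: 2.3
tool_pos: [0.4263, 0.216, 0.2498]
tcp_rot: [2.151, -2.289, -0.0]
contact_force: [-0.3, 0.5, -0.7]
finger_gap: 0.0869
grasp_force: 0.0
```

```bash
python3 -c "
from h import *
inc(.4268,.215,.157,-1.634)"
```

```text
t 2.3 pos [0.4263 0.216  0.2498] travel [ 0.0031 -0.0018  0.3094] rot [ 0.0001 -0.0001  0.0006] F [-0.29  0.46 -0.65] gap 0.0869
```

Call:
step_arm(
  increments=[
    {"travel": [0.003, -0.002, 0.1], "jaw": 87},
    {"travel": [0.003, -0.002, 0.2], "jaw": 87},
    {"travel": [0.003, -0.002, 0.28], "jaw": 87},
    {"travel": [0.003, -0.002, 0.31], "jaw": 60},
    {"travel": [0.003, -0.002, 0.31], "jaw": 40},
    {"travel": [0.003, -0.002, 0.31], "jaw": 25},
    {"travel": [0.003, -0.002, 0.31], "jaw": 18},
    {"travel": [0.003, -0.002, 0.31], "jaw": 10},
    {"travel": [0.003, -0.002, 0.31], "jaw": 10},
    {"travel": [0.003, -0.002, 0.31], "jaw": 10},
    {"travel": [0.003, -0.002, 0.31], "jaw": 10},
    {"travel": [0.003, -0.002, 0.31], "jaw": 10},
    {"travel": [0.003, -0.002, 0.31], "jaw": 10},
  ],
  force=30,
)

```text
invalid input at $.increments[0]: expected keys rot, travel, jaw
```

```bash
python3 -c "
from h import *
inc(.4268,.215,.30,-1.634)"
```

```text
t 2.3 pos [0.4263 0.216  0.2498] travel [ 0.0032 -0.0017 -0.1673] rot [ 0.0001 -0.0001  0.0006] F [-0.29  0.46 -0.65] gap 0.0869
```

Call:
step_arm(
  increments=[
    {"travel": [0.003, -0.002, 0.1], "rot": [0, 0, 0], "jaw": 87},
    {"travel": [0.003, -0.002, 0.2], "rot": [0, 0, 0], "jaw": 87},
    {"travel": [0.003, -0.002, 0.28], "rot": [0, 0, 0], "jaw": 87},
    {"travel": [0.003, -0.002, 0.31], "rot": [0, 0, 0], "jaw": 60},
    {"travel": [0.003, -0.002, 0.31], "rot": [0, 0, 0], "jaw": 40},
    {"travel": [0.003, -0.002, 0.31], "rot": [0, 0, 0], "jaw": 25},
    {"travel": [0.003, -0.002, 0.31], "rot": [0, 0, 0], "jaw": 18},
    {"travel": [0.003, -0.002, 0.31], "rot": [0, 0, 0], "jaw": 10},
    {"travel": [0.003, -0.002, 0.31], "rot": [0, 0, 0], "jaw": 10},
    {"travel": [0.003, -0.002, 0.31], "rot": [0, 0, 0], "jaw": 10},
    {"travel": [0.003, -0.002, 0.31], "rot": [0, 0, 0], "jaw": 10},
    {"travel": [0.003, -0.002, 0.31], "rot": [0, 0, 0], "jaw": 10},
  ],
  force=30,
)

```text
clock: 3.5
tool_pos: [0.427, 0.2137, 0.1571]
tcp_rot: [-2.149, 2.292, 0.0]
contact_force: [0.4, -0.3, -0.2]
finger_gap: 0.0205
grasp_force: 0.0
```

```bash
python3 -c "
from h import *
inc(.4268,.215,.32,-1.634)"
```

```text
t 3.5 pos [0.427  0.2137 0.1571] travel [-0.0044  0.001  -0.5431] rot [-0.      0.     -0.0006] F [ 0.42 -0.27 -0.16] gap 0.0205
```

Call:
step_arm(
  increments=[
    {"travel": [0, 0, 0], "rot": [0, 0, 0], "jaw": 8},
    {"travel": [0, 0, 0], "rot": [0, 0, 0], "jaw": 8},
    {"travel": [0, 0, 0], "rot": [0, 0, 0], "jaw": 8},
    {"travel": [0, 0, 0], "rot": [0, 0, 0], "jaw": 8},
    {"travel": [0, 0, -0.05], "rot": [0, 0, 0], "jaw": 8},
    {"travel": [0, 0, -0.13], "rot": [0, 0, 0], "jaw": 8},
    {"travel": [0, 0, -0.23], "rot": [0, 0, 0], "jaw": 8},
    {"travel": [0, 0, -0.33], "rot": [0, 0, 0], "jaw": 8},
    {"travel": [0, 0, -0.41], "rot": [0, 0, 0], "jaw": 8},
    {"travel": [0, 0, -0.44], "rot": [0, 0, 0], "jaw": 8},
    {"travel": [0, 0, -0.44], "rot": [0, 0, 0], "jaw": 8},
  ],
  force=35,
)

```text
clock: 4.6
tool_pos: [0.4272, 0.2141, 0.2894]
tcp_rot: [-2.148, 2.29, 0.001]
contact_force: [-0.5, 1.0, -2.9]
finger_gap: 0.0155
grasp_force: 35.0
```

```bash
python3 -c "
from h import *
inc(.51,.056,.289,.091-np.pi/2)"
```

```text
t 4.6 pos [0.4272 0.2141 0.2894] travel [ 0.5081 -0.3093  0.0009] rot [-0.0006  0.0009 -0.0988] F [-0.54  0.97 -2.86] gap 0.0155
```

Call:
step_arm(
  increments=[
    {"travel": [0.05, -0.03, 0], "rot": [0, 0, -0.01], "jaw": 8},
    {"travel": [0.12, -0.075, 0], "rot": [0, 0, -0.025], "jaw": 8},
    {"travel": [0.21, -0.13, 0], "rot": [0, 0, -0.04], "jaw": 8},
    {"travel": [0.3, -0.185, 0], "rot": [0, 0, -0.06], "jaw": 8},
    {"travel": [0.39, -0.24, 0], "rot": [0, 0, -0.08], "jaw": 8},
    {"travel": [0.46, -0.28, 0], "rot": [0, 0, -0.09], "jaw": 8},
    {"travel": [0.495, -0.3, 0], "rot": [0, 0, -0.097], "jaw": 8},
    {"travel": [0.508, -0.309, 0], "rot": [0, 0, -0.099], "jaw": 8},
    {"travel": [0.508, -0.309, 0], "rot": [0, 0, -0.099], "jaw": 8},
    {"travel": [0.508, -0.309, 0], "rot": [0, 0, -0.099], "jaw": 8},
  ],
)

```text
clock: 5.6
tool_pos: [0.5093, 0.0561, 0.2882]
tcp_rot: [2.32, -2.117, -0.001]
contact_force: [-0.1, -0.1, -3.4]
finger_gap: 0.0159
grasp_force: 35.0
```

```bash
python3 - <<'E'
from h import *
inc(.610,.065,.289,.091-np.pi/2)
from station import cams
P={}
for n,(a,b,c,d) in {"top":(125,235,155,295),"side":(100,235,190,340)}.items():
    im=cams.camera(n)["image"][:,:,::-1]; cv2.imwrite(f'pics/{n}1full.png',im); P[n]=cv2.resize(im[a:b,c:d],(400,400*(b-a)//(d-c)),interpolation=cv2.INTER_CUBIC)
h=max(v.shape[0] for v in P.values())
cv2.imwrite('pics/c1.png',np.hstack([cv2.copyMakeBorder(v,0,h-v.shape[0],0,0,0) for v in P.values()]))
E
```

```text
t 5.6 pos [0.5093 0.0561 0.2882] travel [ 0.0011 -0.3369 -0.0033] rot [ 0.0008 -0.0001  0.0002] F [-0.07 -0.08 -3.38] gap 0.0159
```

View pics/c1.png

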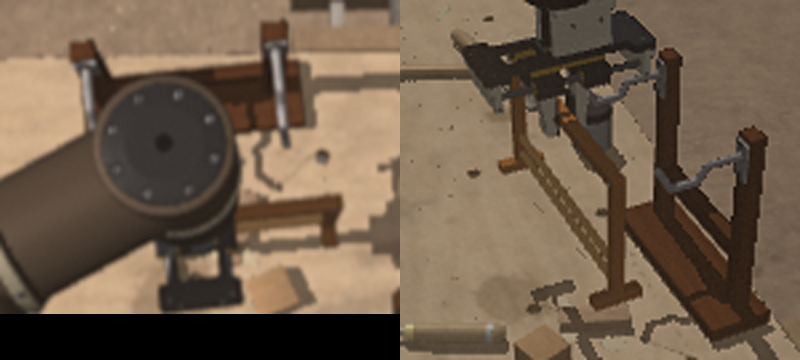

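Rack is held upright and level, its near end at (620,180) in the side crop, with the hooks ahead. I'll move forward over the seats at the same height.

Call:
step_arm(
  increments=[
    {"travel": [0, -0.04, 0], "rot": [0, 0, 0], "jaw": 8},
    {"travel": [0, -0.1, 0], "rot": [0, 0, 0], "jaw": 8},
    {"travel": [0, -0.17, 0], "rot": [0, 0, 0], "jaw": 8},
    {"travel": [0.001, -0.24, 0], "rot": [0, 0, 0], "jaw": 8},
    {"travel": [0.001, -0.3, 0], "rot": [0, 0, 0], "jaw": 8},
    {"travel": [0.001, -0.33, 0], "rot": [0, 0, 0], "jaw": 8},
    {"travel": [0.001, -0.337, 0], "rot": [0, 0, 0], "jaw": 8},
    {"travel": [0.001, -0.337, 0], "rot": [0, 0, 0], "jaw": 8},
    {"travel": [0.001, -0.337, 0], "rot": [0, 0, 0], "jaw": 8},
  ],
)

```text
clock: 6.6
tool_pos: [0.6099, 0.0647, 0.2892]
tcp_rot: [-2.321, 2.117, 0.0]
contact_force: [-0.9, 0.9, -2.2]
finger_gap: 0.0158
grasp_force: 35.0
```

```bash
python3 - <<'E'
from h import *
inc(.610,.065,.242,.091-np.pi/2)
from station import cams,monitor
s=monitor.observe()["tool_pos"];P=[]
p=[s[0],s[1],.091];dz=s[2]-.157
st=[.610,.065,.091]
for n,(a,b,c,d) in {"top":(125,235,155,295),"side":(100,235,220,370)}.items():
    cam=cams.camera(n);im=cam["image"][:,:,::-1];k=400/(d-c)
    v=cv2.resize(im[a:b,c:d],(400,400*(b-a)//(d-c)),interpolation=cv2.INTER_CUBIC)
    def dr(q,L,col):
        w=proj(cam,world(q,L));w=((w+.5-[c,a])*k-.5)
        cv2.polylines(v,[np.round(w*8).astype(int)],False,col,1,cv2.LINE_AA,3)
    dr(p,[(-.008,.15,.17+dz),(-.008,-.15,.17+dz),(.008,-.15,.17+dz),(.008,.15,.17+dz)],(0,255,0))
    for y in(.1,-.1):dr(st,[(-.033,y,.263),(-.017,y,.235),(.017,y,.235),(.03,y,.253),(.074,y,.253)],(0,0,255))
    P.append(v)
h=max(v.shape[0] for v in P)
cv2.imwrite('pics/c2.png',np.hstack([cv2.copyMakeBorder(v,0,h-v.shape[0],0,0,0) for v in P]))
E
```

```text
t 6.6 pos [0.6099 0.0647 0.2892] travel [-0.0009 -0.0004  0.1573] rot [-0.      0.0001  0.0004] F [-0.89  0.93 -2.18] gap 0.0158
```

View pics/c2.png

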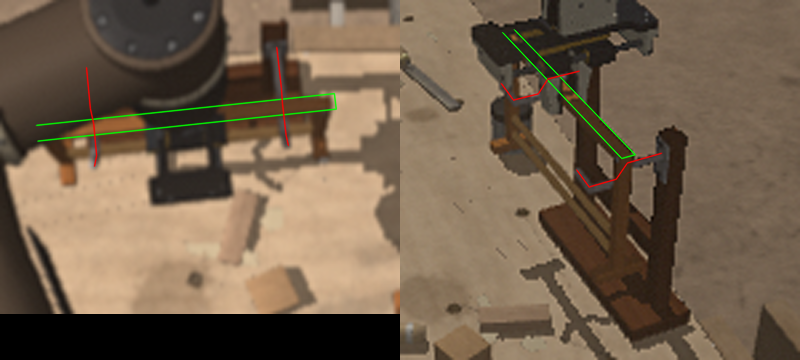

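The overlay matches in both views: the rail outline (green) lies over the hooks (red) on both sides. I'll lower it gently and watch the force.

Call:
step_arm(
  increments=[
    {"travel": [0, 0, 0.03], "rot": [0, 0, 0], "jaw": 8},
    {"travel": [0, 0, 0.07], "rot": [0, 0, 0], "jaw": 8},
    {"travel": [0, 0, 0.11], "rot": [0, 0, 0], "jaw": 8},
    {"travel": [0, 0, 0.135], "rot": [0, 0, 0], "jaw": 8},
    {"travel": [0, 0, 0.15], "rot": [0, 0, 0], "jaw": 8},
    {"travel": [0, 0, 0.16], "rot": [0, 0, 0], "jaw": 8},
    {"travel": [0, 0, 0.16], "rot": [0, 0, 0], "jaw": 8},
    {"travel": [0, 0, 0.16], "rot": [0, 0, 0], "jaw": 8},
  ],
)

```text
clock: 7.5
tool_pos: [0.6107, 0.0647, 0.2414]
tcp_rot: [-2.32, 2.117, -0.001]
contact_force: [0.2, -0.5, -2.2]
finger_gap: 0.0159
grasp_force: 35.0
```

```bash
python3 -c "
from h import *
inc(.610,.065,.237,.091-np.pi/2)
from station import monitor
print(monitor.observe()['moment'])"
```

```text
t 7.5 pos [0.6107 0.0647 0.2414] travel [-0.0011  0.0024  0.0146] rot [-0.0004 -0.      0.0004] F [ 0.24 -0.47 -2.2 ] gap 0.0159
[ 0.08216006 -0.05387858 -0.04568668]
```

Call:
step_arm(
  increments=[
    {"travel": [0, 0, 0.004], "rot": [0, 0, 0], "jaw": 8},
    {"travel": [0, 0, 0.008], "rot": [0, 0, 0], "jaw": 8},
    {"travel": [0, 0, 0.011], "rot": [0, 0, 0], "jaw": 8},
    {"travel": [0, 0, 0.013], "rot": [0, 0, 0], "jaw": 8},
    {"travel": [0, 0, 0.013], "rot": [0, 0, 0], "jaw": 8},
    {"travel": [0, 0, 0.013], "rot": [0, 0, 0], "jaw": 8},
  ],
)

```text
clock: 8.1
tool_pos: [0.6106, 0.0647, 0.2378]
tcp_rot: [-2.32, 2.117, -0.001]
contact_force: [-3.2, -0.1, 4.3]
finger_gap: 0.0156
grasp_force: 35.0
```

```bash
python3 - <<'E'
from h import *
inc(.610,.065,.236,.091-np.pi/2)
from station import cams,monitor
S=monitor.observe();s=S["tool_pos"];print(S["moment"]);P=[]
p=[s[0],s[1],.091];dz=s[2]-.157
st=[.610,.065,.091]
for n,(a,b,c,d) in {"top":(125,235,155,295),"side":(100,235,220,370)}.items():
    cam=cams.camera(n);im=cam["image"][:,:,::-1];k=400/(d-c)
    v=cv2.resize(im[a:b,c:d],(400,400*(b-a)//(d-c)),interpolation=cv2.INTER_CUBIC)
    P.append(v)
h=max(v.shape[0] for v in P)
cv2.imwrite('pics/c3.png',np.hstack([cv2.copyMakeBorder(v,0,h-v.shape[0],0,0,0) for v in P]))
E
```

```text
t 8.1 pos [0.6106 0.0647 0.2378] travel [-0.0011  0.0018  0.006 ] rot [-0.0005  0.      0.0004] F [-3.21 -0.11  4.32] gap 0.0156
[0.30117638 1.07831162 0.01639973]
```

View pics/c3.png

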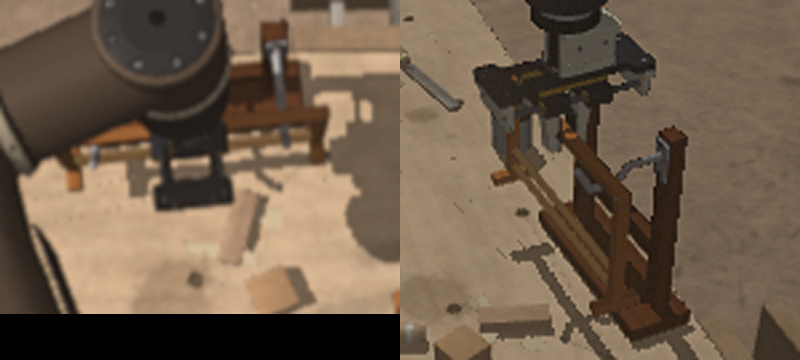

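The rail touched down at the expected height of 0.238, and the moment shows both hooks carrying it. There is −3 N along x, so I'll relieve that with a small shift toward the robot.

Call:
step_arm(
  increments=[
    {"travel": [0, 0.004, -0.002], "rot": [0, 0, 0], "jaw": 8},
    {"travel": [0, 0.008, -0.002], "rot": [0, 0, 0], "jaw": 8},
    {"travel": [0, 0.008, -0.002], "rot": [0, 0, 0], "jaw": 8},
    {"travel": [0, 0.008, -0.002], "rot": [0, 0, 0], "jaw": 8},
  ],
)

```text
clock: 8.6
tool_pos: [0.6086, 0.0646, 0.2378]
tcp_rot: [-2.32, 2.117, -0.001]
contact_force: [3.1, 0.2, 0.9]
finger_gap: 0.0158
grasp_force: 35.0
```

```bash
python3 -c "
from h import *
inc(.610,.065,.237,.091-np.pi/2)
from station import monitor
print(monitor.observe()['moment'])"
```

```text
t 8.6 pos [0.6086 0.0646 0.2378] travel [-0.0009 -0.0049  0.0028] rot [-0.0006  0.0001  0.0004] F [3.12 0.21 0.94] gap 0.0158
[ 0.2971887  -1.00709961  0.00549187]
```

That was only friction, since the force changed sign. I'll centre it, press lightly and release.

Call:
step_arm(
  increments=[
    {"travel": [0, -0.004, 0.003], "rot": [0, 0, 0], "jaw": 8},
    {"travel": [0, -0.004, 0.003], "rot": [0, 0, 0], "jaw": 8},
    {"travel": [0, -0.004, 0.003], "rot": [0, 0, 0], "jaw": 8},
  ],
  force=10,
)

```text
clock: 8.9
tool_pos: [0.6086, 0.0646, 0.2376]
tcp_rot: [2.32, -2.117, -0.001]
contact_force: [-3.7, 1.5, 8.7]
finger_gap: 0.0158
grasp_force: 10.0
```

Call:
step_arm(
  increments=[
    {"travel": [0, 0, 0], "rot": [0, 0, 0], "jaw": 17},
    {"travel": [0, 0, 0], "rot": [0, 0, 0], "jaw": 19},
    {"travel": [0, 0, 0], "rot": [0, 0, 0], "jaw": 21},
    {"travel": [0, 0, 0], "rot": [0, 0, 0], "jaw": 24},
    {"travel": [0, 0, 0], "rot": [0, 0, 0], "jaw": 28},
    {"travel": [0, 0, 0], "rot": [0, 0, 0], "jaw": 34},
    {"travel": [0, 0, 0], "rot": [0, 0, 0], "jaw": 40},
    {"travel": [0, 0, 0], "rot": [0, 0, 0], "jaw": 45},
    {"travel": [0, 0, 0], "rot": [0, 0, 0], "jaw": 45},
    {"travel": [0, 0, 0], "rot": [0, 0, 0], "jaw": 45},
  ],
)

```text
clock: 9.9
tool_pos: [0.6093, 0.0646, 0.2368]
tcp_rot: [-2.321, 2.117, -0.0]
contact_force: [0.5, 0.2, -0.3]
finger_gap: 0.045
grasp_force: 0.0
```

Call:
step_arm(
  increments=[
    {"travel": [0, 0, -0.02], "rot": [0, 0, 0], "jaw": 45},
    {"travel": [0, 0, -0.06], "rot": [0, 0, 0], "jaw": 45},
    {"travel": [0, 0, -0.12], "rot": [0, 0, 0], "jaw": 45},
    {"travel": [0, 0, -0.2], "rot": [0, 0, 0], "jaw": 45},
    {"travel": [0, 0, -0.3], "rot": [0, 0, 0], "jaw": 45},
    {"travel": [0, 0.15, -0.35], "rot": [0, 0, 0], "jaw": 45},
    {"travel": [0, 0.3, -0.4], "rot": [0, 0, 0], "jaw": 45},
    {"travel": [0, 0.45, -0.4], "rot": [0, 0, 0], "jaw": 45},
    {"travel": [0, 0.6, -0.4], "rot": [0, 0, 0], "jaw": 45},
    {"travel": [0, 0.6, -0.4], "rot": [0, 0, 0], "jaw": 45},
    {"travel": [0, 0.6, -0.4], "rot": [0, 0, 0], "jaw": 45},
  ],
)

```text
clock: 11.0
tool_pos: [0.4295, 0.048, 0.3589]
tcp_rot: [-2.319, 2.114, -0.002]
contact_force: [0.4, -0.6, 0.2]
finger_gap: 0.0449
grasp_force: 0.0
```

```bash
python3 - <<'E'
from h import *
from station import cams,monitor
print(monitor.observe()["clock"]);P=[]
for n,(a,b,c,d) in {"top":(115,255,150,300),"side":(100,240,210,360)}.items():
    cam=cams.camera(n);im=cam["image"][:,:,::-1]
    P.append(cv2.resize(im[a:b,c:d],(400,400*(b-a)//(d-c)),interpolation=cv2.INTER_CUBIC))
cv2.imwrite('pics/c4.png',np.hstack(P))
E
```

```text
11.0
```

View pics/c4.png

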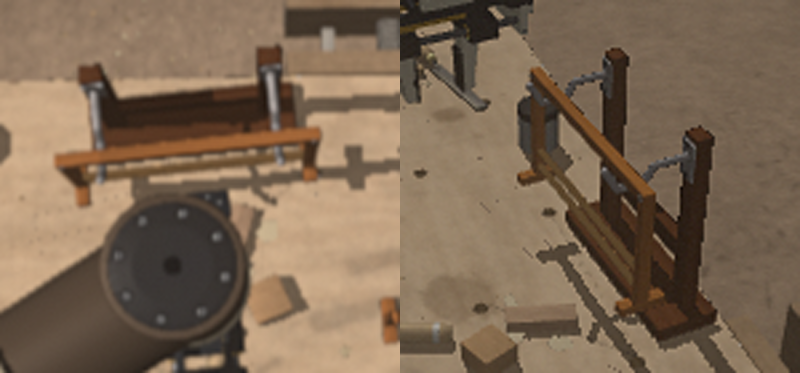

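The rail lies in both hooks, at (100,155) and (277,135) in the top crop, with the rack upright. I'll wait for any sway to settle, compare frames, and hand in if it's still.

Call:
step_arm(
  increments=[
    {"travel": [0, 0, 0], "rot": [0, 0, 0], "jaw": 45},
    {"travel": [0, 0, 0], "rot": [0, 0, 0], "jaw": 45},
    {"travel": [0, 0, 0], "rot": [0, 0, 0], "jaw": 45},
    {"travel": [0, 0, 0], "rot": [0, 0, 0], "jaw": 45},
    {"travel": [0, 0, 0], "rot": [0, 0, 0], "jaw": 45},
    {"travel": [0, 0, 0], "rot": [0, 0, 0], "jaw": 45},
    {"travel": [0, 0, 0], "rot": [0, 0, 0], "jaw": 45},
    {"travel": [0, 0, 0], "rot": [0, 0, 0], "jaw": 45},
    {"travel": [0, 0, 0], "rot": [0, 0, 0], "jaw": 45},
    {"travel": [0, 0, 0], "rot": [0, 0, 0], "jaw": 45},
    {"travel": [0, 0, 0], "rot": [0, 0, 0], "jaw": 45},
    {"travel": [0, 0, 0], "rot": [0, 0, 0], "jaw": 45},
    {"travel": [0, 0, 0], "rot": [0, 0, 0], "jaw": 45},
    {"travel": [0, 0, 0], "rot": [0, 0, 0], "jaw": 45},
    {"travel": [0, 0, 0], "rot": [0, 0, 0], "jaw": 45},
    {"travel": [0, 0, 0], "rot": [0, 0, 0], "jaw": 45},
    {"travel": [0, 0, 0], "rot": [0, 0, 0], "jaw": 45},
    {"travel": [0, 0, 0], "rot": [0, 0, 0], "jaw": 45},
    {"travel": [0, 0, 0], "rot": [0, 0, 0], "jaw": 45},
    {"travel": [0, 0, 0], "rot": [0, 0, 0], "jaw": 45},
  ],
)

```text
clock: 13.1
tool_pos: [0.43, 0.0481, 0.3568]
tcp_rot: [-2.321, 2.118, 0.0]
contact_force: [-0.1, -0.2, -0.6]
finger_gap: 0.0451
grasp_force: 0.0
```

```bash
python3 - <<'E'
import numpy as np
from station import cams,ctrl
f=[cams.camera("side")["image"][100:240,250:360].astype(int) for _ in range(6)]
d=[np.percentile(abs(g-f[0]).max(2),99.5) for g in f[1:]];print(d,[int((abs(g-f[0]).max(2)>25).sum()) for g in f[1:]])
if all((abs(g-f[0]).max(2)>25).sum()<15 for g in f[1:]): print(ctrl.close_job())
E
```

```text
[np.float64(6.0), np.float64(7.0), np.float64(7.0), np.float64(7.0), np.float64(6.0)] [0, 0, 0, 0, 0]
the job is handed in; nothing more can be done
None
```

The wide rack hangs upright and still in both hooks, the narrow rack was not touched, and the job was handed in at about 13 s.

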